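# Load the sample block and hold it in the reader's corner

### The job

Stand the round vial and the square vial upright, fully down, in their matching pockets of the aluminium block on the reader's stage. Then bring the loaded block into the corner of the stage, flush against both the long and the short stop and flat on the stage, and finish while still holding it pressed firmly (a few newtons) against both stops at once: do not let go. Leave the beaker, the foam tube rack and the jar where they stand.

Things in the scene. Friction and masses are not known exactly. Their poses are not given: they have to be found in the camera images.
- round_vial_center (a point): Round white vial with a smaller blue cap, standing loose on the bench: body 28 mm in diameter and 60 mm high, cap 23 mm in diameter and 10 mm high (70 mm in all), 50 g. The point is on its axis half-way up, 35 mm above its foot; z is up.
- square_vial_center (a point): Square white vial with a round blue cap, standing loose on the bench, turned anyhow: body 25 x 25 mm and 60 mm high, cap 23 mm in diameter and 10 mm high (70 mm in all), 50 g. The point is at its centre half-way up, 35 mm above its foot; x and y are square to its flat sides, z is up.
- round_vial: The same round vial; this origin is the centre of its underside.
- square_vial: The same square vial; this origin is the centre of its underside.
- block_center (a point): Centre of the bare aluminium sample block, 17 mm above its underside. The block is 56 (its x) x 130 (its y) x 34 mm (z), about 0.5 kg, loose on the reader's stage. It has a round pocket at its y = +40 mm, a square pocket at y = -40 mm and an upright grip post in the middle. Its +x long side faces the long stop and its +y end the short stop, less some turn.
- block: The same block; this origin is the centre of its underside.
- post (a point): Point to grip the block by: on the block's flat aluminium grip post, 28 mm above the block's top face. The post is 14 mm thick (block x) x 28 mm wide (block y) and rises 45 mm above the top face; grip it across its thickness, along the block's x. Axes are the block's.
- round_pocket (a point): Centre of the mouth of the round pocket in the block's top face: 30.5 mm in diameter, 20 mm deep, so a seated vial stands out 50 mm. Axes are the block's.
- square_pocket (a point): Centre of the mouth of the square pocket in the block's top face: 27.5 x 27.5 mm, 20 mm deep, sides along the block's x and y, so a seated vial stands out 50 mm. Axes are the block's.
- corner (a point): The corner of the stage where the inner faces of the two stops would meet, at stage height (16 mm above the bench). Its x axis points square into the long stop, its y axis square into the short stop, both away from the block; a seated block has its centre at x = -28, y = -65 mm here and its axes parallel to these.
- reader: The reader, fixed to the bench: a dark grey stage plate 190 (x) x 260 (y) x 16 mm with a white console 75 mm deep, 44 mm above the bench, beyond the long stop (from x = +95 mm). Origin: centre of the stage plate's underside; the corner lies at its x = +55, y = +105 mm; axes as the corner's. Stage and stops are rigid and not slippery: sliding the block on them takes several newtons.
- stop_long: Steel stop bar on the stage, on the console side: 150 mm long (y), 12 mm thick, 16 mm high above the stage; rigid and fixed. Origin: centre of its underside; its inner face is at its x = -6 mm.
- stop_short: Steel stop bar on the stage across the end of the long one: 75 mm long (x), 12 mm thick, 16 mm high above the stage; rigid and fixed. Origin: centre of its underside; its inner face is at its y = -6 mm.
- beaker: Bystander: glass beaker, 72 mm in diameter, 90 mm high. Origin: centre of its underside.
- rack: Bystander: white foam rack 190 (x) x 130 (y) x 50 mm with blue-capped tubes up to 108 mm high. Origin: centre of its underside.
- jar: Bystander: closed jar, 60 mm in diameter, 90 mm high. Origin: centre of its underside.

How it is judged:
By the outcome, as a careful person would: the job done as asked, in the order asked, and still so for the second after the job is handed in, while the arm keeps its last pose, push and grip.
It also fails if it takes over 67 s, if anything falls off the work surface, if the arm or the gripper's body presses on something with over 40 N, if the wrist force passes 120 N, or if a joint passes its speed limit or range.

### The arm

A 6-joint arm with a two-finger parallel gripper is mounted at the origin on the work surface. World frame = base frame: x ahead of the robot, y to its left, z up, the work surface at z = 0. Lengths are in m, angles in degrees, forces in N, time in s.
With the tool pointing down it reaches from about 0.2 to 0.875 m from the base axis. Payload 3.4 kg.
Tool frame: the origin (TCP) lies at the very end of the fingers, on their centre line; the grasp point (between the pads) lies 19 mm behind it; z points along the fingers, y is the line along which they close (so a half turn about z gives the same grasp; the last joint's range is limited). The gripper opens to 94 mm and grips with 3 to 60 N. Pads are 16 mm wide; open, the fingers measure 119 mm over their backs; the gripper's body (75 mm by 177 mm) begins 78 mm behind the grasp point.
Start: joints at [-70.015, 15.808, 86.224, -0, 77.962, -6.933], TCP at [0.26, -0.513, 0.205] pointing down, gripper open.
Joint ranges: [-165.64, 165.64], [-43.16, 119.46], [12.63, 154.43], [-67.54, 247.53], [6.08, 155.33], [-154.97, 154.97]. Speed limits (degrees/s): [147.25, 147.25, 180, 180, 180, 180].

### API

Orientations are given as [roll, pitch, yaw] about the fixed x, y, z axes, in that order (R = Rz(yaw) Ry(pitch) Rx(roll)).
In Python, from rig import robot gives the robot as it stands.
- The arm moves only by the tool jog_arm, never from a script. Its argument "increments" is a list of rows, each an object with "xyz": the shift along the world's x, y, z in mm, a list of three; "spin": the turn about the world's z in degrees. In form: [{"xyz": [x, y, z], "spin": spin}, ...]. A call has 1 to 12 rows; each row is the pose to reach, as a shift and turn from the pose commanded when the call began; what a row does not reach only later rows make up. A row lasts 1/10 s, in which the tool goes at most 50 mm and 8.59 degrees, less where a joint would pass 70% of its speed; a pose out of reach is approached as far as the arm can. A call with a gripper value outside its range is refused whole. "gripper" is the finger opening in mm, from 0 to 94, set as the call begins (left out, the last holds). The fingers move at their own pace and stop on an object; "grip_force" is the grip in N (left out, the last holds). Time passes only in rows, so rows that repeat a pose let the fingers close. It gives the time, the measured TCP pose, the force, the opening and the grip force at its end, in the units of the state.
- robot.get_state(): the state, without advancing time (a new reading comes with each control period).
- robot.snapshot(name): name is "side" or "top"; returns a dict with "color" (400x640x3 uint8, blue, green, red), "camera_matrix" (3x3 intrinsics, pixels), "rvec" (rotation vector, rad) and "tvec" (3), from world to camera coordinates, as OpenCV has them. Camera axes: x right, y down, z forward; pixel columns grow to the right and rows downward; lengths in m; the calibration is good to about 2 mm. A picture is of the moment at which its call begins. There is no depth.
- robot.job_done(): hands the job in; it is judged then, once.
Trained networks look in a picture, given as the dict that the camera call returned (one of the last four; its "shot" number tells which), for a name from the list of things; names that differ only in an ending like _2 or _b are one class to them, and where a whole thing is asked for, a point or a joint stands for the part that bears it (a point fixed in the world has none). Each returns a list of dicts, best first, with "confidence" (0 to 1); they miss things now and then, are a little off and sometimes report something else, mostly with a low value. They report only what shows in the picture. A call takes as long as a camera call.
- robot.search_frame(picture, label): "position" ([column, row] in pixels, amid what is visible of it).
- robot.regions_of(picture, label): "pixels" (400x640 bool, what is visible of it) and "position" ([column, row] in pixels, amid what is visible of it).
- robot.mark_of(picture, label): "position" ([column, row] in pixels: a listed point, or the origin of a listed thing).
The state is a dict: "time_s": time; "q": joint angles; "qvel": joint speeds; "tau": joint torques, N m; "tcp_pos": TCP position; "orientation": TCP orientation; "force": force on the tool from outside, world axes, zero at the start; "torque": the same for the moment, N m; "width": finger opening in m; "grasp_force": force on a finger pad.
Only numpy, scipy, OpenCV 4.12 (cv2) and the standard library are available. Lean on these libraries where they do the work, as an engineer would, in place of code of your own. Each camera call takes 0.05 s, during which the arm holds its last target. There are 200 camera calls.

## Working session

There is one attempt and no reset: what is moved stays moved. The work goes in short steps, Python scripts to look and compute and a tool call to move; the robot and the scene stay as the last step left them, time stands still between calls to the robot, and variables do not carry over. Pictures are saved under pics/ and viewed, at most 10 in all, crops included, and the job is handed in when it is done.

Besides the shell and the picture viewer there is one more tool, called as name([rows], argument=value, ...), one row to a line, values as JSON. jog_arm: Moves the arm, as the interface text tells. Its arguments: {"type":"object","properties":{"increments":{"type":"array"},"gripper":{"type":"number"},"grip_force":{"type":"number"}},"required":["increments"]}

```bash
mkdir -p pics; ls
cat > h.py <<'E'
import numpy as np, cv2
from rig import robot
def ray(s,p):
    R,_=cv2.Rodrigues(np.array(s["rvec"],float)); t=np.array(s["tvec"],float).ravel()
    K=np.array(s["camera_matrix"],float)
    d=R.T@np.linalg.inv(K)@np.array([p[0],p[1],1.]); return -R.T@t, d/np.linalg.norm(d)
def onz(s,p,z):
    c,d=ray(s,p); return c+d*(z-c[2])/d[2]
def tri(a,pa,b,pb):
    c1,d1=ray(a,pa); c2,d2=ray(b,pb)
    k=np.linalg.lstsq(np.c_[d1,-d2],c2-c1,rcond=None)[0]
    x,y=c1+k[0]*d1,c2+k[1]*d2; return (x+y)/2,np.linalg.norm(x-y)
def proj(s,P):
    return cv2.projectPoints(np.array(P,float).reshape(-1,3),np.array(s["rvec"],float),np.array(s["tvec"],float),np.array(s["camera_matrix"],float),None)[0].reshape(-1,2)
E
python3 - <<'E'
from h import *
np.set_printoptions(precision=4,suppress=True)
S={n:robot.snapshot(n) for n in("side","top")}
for n in S:
    cv2.imwrite(f"pics/{n}0.png",S[n]["color"]); print(n,ray(S[n],(320,200)))
Z=dict(round_vial_center=.035,square_vial_center=.035,block_center=.033,post=.078,round_pocket=.05,square_pocket=.05,corner=.016,reader=0,stop_long=.016,stop_short=.016,beaker=0,rack=0,jar=0)
for l,z in Z.items():
    r={n:robot.mark_of(S[n],l)[:2] for n in S}
    for n in S:
        for m in r[n]: print(l,n,np.round(m["position"],1),round(m["confidence"],2),onz(S[n],m["position"],z)[:2])
    if r["side"] and r["top"]: print("   tri",*tri(S["side"],r["side"][0]["position"],S["top"],r["top"][0]["position"]))
print(robot.get_state()["time_s"])
E
```

```text
pics
side (array([ 0.3803, -0.9877,  1.0186]), array([ 0.1178,  0.7161, -0.688 ]))
top (array([ 0.4442, -0.0389,  1.5695]), array([ 0.0364, -0.0279, -0.9989]))
round_vial_center side [305.5 276.7] 0.54 [ 0.4712 -0.2288]
round_vial_center top [364.7 208.6] 0.4 [ 0.4717 -0.221 ]
   tri [ 0.4719 -0.222   0.0263] 0.00013182574905759128
square_vial_center side [308.8 194.7] 0.61 [0.5204 0.0627]
square_vial_center side [360.7 289.1] 0.55 [ 0.5971 -0.2853]
square_vial_center top [387.2 170.5] 0.62 [ 0.5903 -0.2933]
   tri [ 0.5211 -0.2431  0.3241] 0.08300466373709839
block_center side [315.3 205.5] 0.89 [0.5325 0.0178]
block_center side [359.1 292.8] 0.18 [ 0.5915 -0.2939]
block_center top [291.1 188.5] 0.92 [0.537  0.0082]
   tri [0.5338 0.0081 0.0424] 0.005377371779174025
post side [312.6 196.8] 0.76 [0.5234 0.0069]
round_pocket side [307.6 192.5] 0.73 [0.5161 0.0563]
round_pocket side [262.9 149.5] 0.39 [0.4052 0.2736]
round_pocket top [276.5 190.7] 0.64 [0.5297 0.0528]
round_pocket top [286.9 180.9] 0.57 [0.5597 0.0204]
   tri [0.5227 0.0532 0.0527] 0.013733836487630357
square_pocket si
[... 671 characters left out ...]
.8] 0.56 [0.5375 0.134 ]
stop_short top [249.5 187.2] 0.5 [0.5435 0.1401]
stop_short top [280.2 192.2] 0.42 [0.5267 0.0432]
   tri [0.5413 0.1411 0.0096] 0.005393724310770307
beaker side [319.1 138.2] 0.7 [0.5989 0.3729]
beaker side [313.9 211.1] 0.67 [0.5302 0.0292]
beaker top [173.3 171.7] 0.95 [0.5967 0.3849]
   tri [ 0.5995  0.3878 -0.0111] 0.0035405732877285376
rack side [368.9 368. ] 0.62 [ 0.5776 -0.4697]
rack top [439.3 176.2] 0.92 [ 0.5736 -0.4659]
rack top [176.7 172. ] 0.7 [0.5956 0.3741]
   tri [ 0.5761 -0.4674 -0.0041] 0.004477685970234942
jar side [260.1 149.9] 0.58 [0.3972 0.338 ]
jar top [193.2 232.8] 0.58 [0.4012 0.3216]
   tri [0.3993 0.3183 0.015 ] 0.004674567359224033
1.4
```

Run:
```python
import cv2
a=cv2.imread("pics/top0.png");b=cv2.imread("pics/side0.png")
cv2.imwrite("pics/t1.png",cv2.resize(a[120:270,150:470],None,fx=2.5,fy=2.5,interpolation=2))
cv2.imwrite("pics/s1.png",cv2.resize(b[120:320,210:450],None,fx=3,fy=3,interpolation=2))
```

```text
(no output)
```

View pics/t1.png

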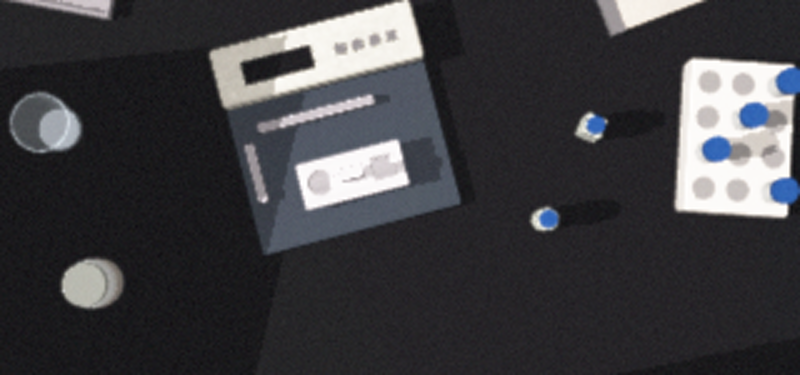

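View pics/s1.png

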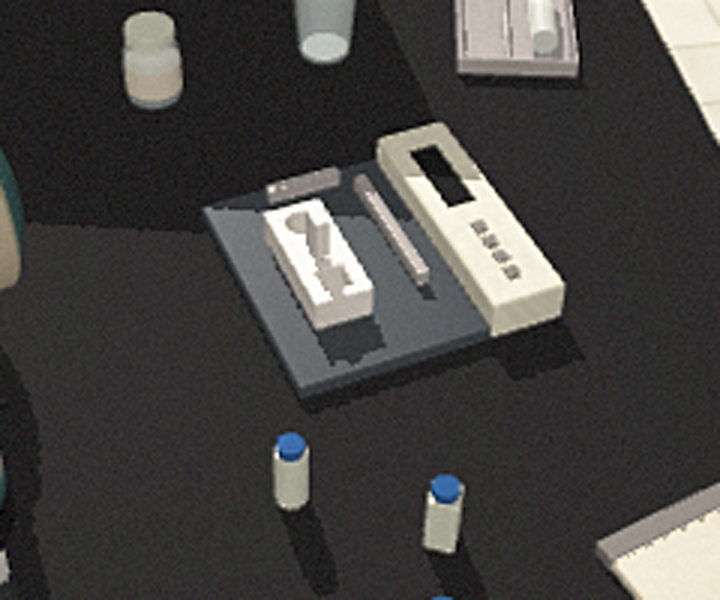

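```bash
cat > fit.py <<'E'
from h import *
from scipy.optimize import minimize
def box(x0,x1,y0,y1,z0,z1): return np.array([[x,y,z] for x in(x0,x1) for y in(y0,y1) for z in(z0,z1)],float)/1000
def cyl(r,z0,z1): a=np.linspace(0,2*np.pi,24,endpoint=False); return np.array([[r*np.cos(t),r*np.sin(t),z] for t in a for z in(z0,z1)])/1000
M=dict(block=([box(-28,28,-65,65,0,34),box(-7,7,-14,14,34,79)],.016),
 reader=([box(-95,95,-130,130,0,16),box(95,170,-130,130,0,44)],0.),
 square_vial=([box(-12.5,12.5,-12.5,12.5,0,60),cyl(11.5,60,70)],0.),
 round_vial=([cyl(14,0,60),cyl(11.5,60,70)],0.))
def ren(s,parts,z,p,F=4):
    im=np.zeros((400*F,640*F),np.uint8); c,q=np.cos(p[2]),np.sin(p[2]); R=np.array([[c,-q,0],[q,c,0],[0,0,1]])
    for P in parts:
        u=proj(s,P@R.T+[p[0],p[1],z]); u=(u+.5)*F-.5
        cv2.fillConvexPoly(im,cv2.convexHull(np.round(u*16).astype(np.int32)),255,shift=4)
    return cv2.resize(im,(640,400),interpolation=cv2.INTER_AREA)/255.
def mask(s,l,near):
    r=[m for m in robot.regions_of(s,l) if np.hypot(*(np.array(m["position"])-near))<40]
    return r[0]["pixels"].astype(float) if r else None
def fit(l,items,p0,yaws=None):
    parts,z=M[l]
    f=lambda p:sum(np.abs(ren(s,parts,z,p)-m).sum() for s,m in items)
    best=None
    for y in (yaws if yaws is not None else [p0[2]]):
        r=minimize(f,[p0[0],p0[1],y],method="Nelder-Mead",options=dict(initial_simplex=np.array([p0[0],p0[1],y])+np.array([[0,0,0],[.006,0,0],[0,.006,0],[0,0,.1]]),xatol=1e-4,fatol=.05,maxiter=120))
        if best is None or r.fun<best.fun: best=r
    return best.x,best.fun
E
python3 - <<'E'
from fit import *
S=[robot.snapshot(n) for n in("side","top")]
print(robot.get_state()["orientation"])
rad=np.radians
for l,p0,yw in(("block",(.535,.01,rad(14)),None),("reader",(.558,.022,rad(14)),None),("square_vial",(.593,-.290,0),rad([-30,-10,10,30,50])),("round_vial",(.4715,-.224,0),None)):
    it=[]
    for s in S:
        m=mask(s,l,proj(s,[p0[0],p0[1],.03])[0])
        if m is not None: it.append((s,m))
    for sub in ([it]+[[i] for i in it] if l!="reader" else [it]):
        x,e=fit(l,sub,p0,yw); print(l,len(sub),np.round(x[:2]*1000,1),round(np.degrees(x[2]),1),round(e,1),[i[1].sum() for i in sub])
E
```

```text
[1.79993042e+02 2.09471250e-03 2.69205197e+01]
block 2 [532.7  10.7] 14.0 119.8 [np.float64(1022.0), np.float64(782.0)]
block 1 [531.9  13.7] 14.0 61.0 [np.float64(1022.0)]
block 1 [533.3   9.5] 13.5 38.2 [np.float64(782.0)]
reader 2 [556.7  22.2] 14.1 2125.7 [np.float64(5613.0), np.float64(6284.0)]
square_vial 1 [ 591.  -285.9] -17.7 32.5 [np.float64(244.0)]
square_vial 1 [ 591.  -285.9] -17.7 32.5 [np.float64(244.0)]
round_vial 2 [ 474.4 -228.1] 4.2 36.1 [np.float64(265.0), np.float64(77.0)]
round_vial 1 [ 474.5 -227.3] 3.0 15.2 [np.float64(265.0)]
round_vial 1 [ 475.9 -229.9] 2.7 11.9 [np.float64(77.0)]
```

jog_arm([
  {"xyz":[23,44,0],"spin":7},
  {"xyz":[68,130,-20],"spin":23},
  {"xyz":[113,216,-40],"spin":38},
  {"xyz":[158,302,-55],"spin":54},
  {"xyz":[203,388,-70],"spin":69},
  {"xyz":[240,460,-80],"spin":77},
  {"xyz":[262,503,-85],"spin":77},
  {"xyz":[273,523,-85],"spin":77},
  {"xyz":[273,523,-85],"spin":77},
  {"xyz":[273,523,-85],"spin":77},
  {"xyz":[273,523,-85],"spin":77},
], gripper=94)

```text
time_s: 3.0
tcp_pos: [0.5125, -0.0293, 0.1268]
orientation: [180.0, 0.0, 104.0]
force: [-0.1, -0.8, -0.1]
width: 0.0941
grasp_force: 0.0
```

jog_arm([
  {"xyz":[0,0,0],"spin":0},
  {"xyz":[0,0,0],"spin":0},
])

```text
time_s: 3.2
tcp_pos: [0.5117, -0.0302, 0.1265]
orientation: [-180.0, 0.0, 104.1]
force: [-0.3, 0.2, 0.5]
width: 0.0937
grasp_force: 0.0
```

jog_arm([
  {"xyz":[21,40,-7],"spin":0},
  {"xyz":[21,40,-30],"spin":0},
  {"xyz":[21,40,-67],"spin":0},
  {"xyz":[21,40,-67],"spin":0},
  {"xyz":[21,40,-67],"spin":0},
])

```text
time_s: 3.7
tcp_pos: [0.5322, 0.0074, 0.0599]
orientation: [-179.9, -0.0, 103.8]
force: [0.2, 0.3, 0.4]
width: 0.0939
grasp_force: 0.0
```

jog_arm([
  {"xyz":[0,0,0],"spin":0},
  {"xyz":[0,0,0],"spin":0},
  {"xyz":[0,0,0],"spin":0},
  {"xyz":[0,0,0],"spin":0},
  {"xyz":[0,0,0],"spin":0},
  {"xyz":[0,0,0],"spin":0},
  {"xyz":[0,0,0],"spin":0},
], gripper=0, grip_force=15)

```text
time_s: 4.4
tcp_pos: [0.5327, 0.0089, 0.0597]
orientation: [180.0, -0.0, 103.9]
force: [-0.3, -0.3, 0.4]
width: 0.0418
grasp_force: 0.0
```

jog_arm([
  {"xyz":[0,0,0],"spin":0},
  {"xyz":[0,0,0],"spin":0},
  {"xyz":[0,0,0],"spin":0},
  {"xyz":[0,0,0],"spin":0},
  {"xyz":[0,0,0],"spin":0},
  {"xyz":[0,0,0],"spin":0},
])

```text
time_s: 5.0
tcp_pos: [0.5326, 0.0088, 0.0596]
orientation: [-180.0, -0.0, 103.9]
force: [0.6, -0.4, -1.0]
width: 0.0142
grasp_force: 15.0
```

jog_arm([
  {"xyz":[0,0,0],"spin":0},
  {"xyz":[0,0,0],"spin":0},
  {"xyz":[0,0,20],"spin":0},
  {"xyz":[0,0,48],"spin":0},
  {"xyz":[0,0,48],"spin":-8.5},
  {"xyz":[0,0,48],"spin":-17},
  {"xyz":[0,0,48],"spin":-25.5},
  {"xyz":[0,0,48],"spin":-34},
  {"xyz":[0,0,48],"spin":-42.5},
  {"xyz":[0,0,48],"spin":-51},
  {"xyz":[0,0,48],"spin":-59.5},
  {"xyz":[0,0,48],"spin":-68},
], gripper=48)

```text
time_s: 6.2
tcp_pos: [0.5327, 0.0088, 0.1078]
orientation: [180.0, -0.0, 35.6]
force: [0.2, -0.2, -0.3]
width: 0.0478
grasp_force: 0.0
```

jog_arm([
  {"xyz":[0,0,0],"spin":-8},
  {"xyz":[0,0,0],"spin":-16},
  {"xyz":[0,0,0],"spin":-22},
  {"xyz":[0,0,-24],"spin":-22},
  {"xyz":[0,0,-48],"spin":-22},
  {"xyz":[0,0,-48],"spin":-22},
])

```text
time_s: 6.8
tcp_pos: [0.5301, 0.0091, 0.0572]
orientation: [-179.9, 0.3, 13.9]
force: [-1.0, -0.3, -0.2]
width: 0.048
grasp_force: 0.0
```

jog_arm([
  {"xyz":[0,0,0],"spin":0},
  {"xyz":[0,0,0],"spin":0},
  {"xyz":[0,0,0],"spin":0},
  {"xyz":[0,0,0],"spin":0},
  {"xyz":[0,0,0],"spin":0},
], gripper=0)

```text
time_s: 7.3
tcp_pos: [0.5335, 0.0095, 0.0609]
orientation: [-180.0, -0.1, 13.9]
force: [-0.1, 4.4, 5.8]
width: 0.0282
grasp_force: 15.0
```

jog_arm([
  {"xyz":[0,0,0],"spin":0},
  {"xyz":[0,0,0],"spin":0},
  {"xyz":[0,0,0],"spin":0},
])

```text
time_s: 7.6
tcp_pos: [0.5335, 0.0095, 0.0609]
orientation: [-180.0, -0.1, 13.9]
force: [-0.1, 4.3, 6.8]
width: 0.0279
grasp_force: 15.0
```

jog_arm([
  {"xyz":[0,0,0],"spin":0},
  {"xyz":[0,0,0],"spin":0},
  {"xyz":[0,0,25],"spin":0},
  {"xyz":[0,0,50],"spin":0},
  {"xyz":[-6,-24,55],"spin":0},
  {"xyz":[-17,-70,55],"spin":0},
  {"xyz":[-29,-116,55],"spin":0},
  {"xyz":[-40,-162,55],"spin":0},
  {"xyz":[-50,-205,50],"spin":0},
  {"xyz":[-58,-237,40],"spin":0},
  {"xyz":[-58,-237,10],"spin":0},
  {"xyz":[-58,-237,-20],"spin":0},
], gripper=75)

```text
time_s: 8.8
tcp_pos: [0.4746, -0.2304, 0.0392]
orientation: [179.9, -0.0, 13.8]
force: [0.6, -0.0, -0.0]
width: 0.0748
grasp_force: 0.0
```

jog_arm([
  {"xyz":[0,0,-14],"spin":0},
  {"xyz":[0,0,-14],"spin":0},
  {"xyz":[0,0,-14],"spin":0},
])

```text
time_s: 9.1
tcp_pos: [0.4747, -0.2285, 0.0257]
orientation: [180.0, 0.0, 13.9]
force: [1.1, -0.7, 0.1]
width: 0.0751
grasp_force: 0.0
```

Run:
```python
from fit import *
S=[robot.snapshot(n) for n in("side","top")]
a=S[0]["color"][200:340,240:440]; b=S[1]["color"][120:260,260:460]
cv2.imwrite("pics/c1.png",cv2.resize(np.hstack([a,b]),None,fx=2,fy=2,interpolation=2))
```

```text
(no output)
```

View pics/c1.png

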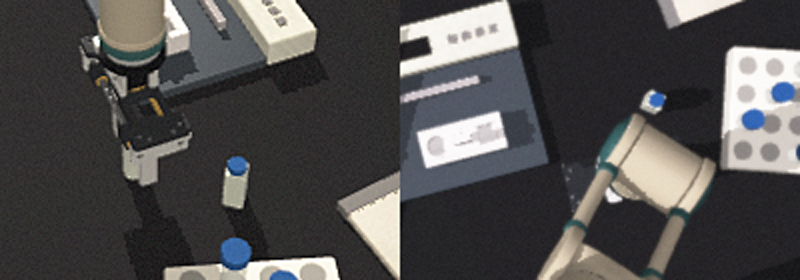

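The gripper straddles the round vial (crop ~(140,165)); the square vial stands clear at crop (235,180). Close now.

jog_arm([
  {"xyz":[0,0,0],"spin":0},
  {"xyz":[0,0,0],"spin":0},
  {"xyz":[0,0,0],"spin":0},
  {"xyz":[0,0,0],"spin":0},
  {"xyz":[0,0,0],"spin":0},
  {"xyz":[0,0,0],"spin":0},
  {"xyz":[0,0,0],"spin":0},
  {"xyz":[0,0,0],"spin":0},
], gripper=0, grip_force=6)

```text
time_s: 10.0
tcp_pos: [0.4747, -0.2283, 0.0258]
orientation: [180.0, -0.0, 13.9]
force: [-0.0, -0.3, 1.2]
width: 0.0276
grasp_force: 6.0
```

jog_arm([
  {"xyz":[0,0,0],"spin":0},
  {"xyz":[0,0,0],"spin":0},
  {"xyz":[0,0,0],"spin":8.5},
  {"xyz":[0,0,0],"spin":17},
  {"xyz":[0,0,0],"spin":25.5},
  {"xyz":[0,0,0],"spin":34},
  {"xyz":[0,0,0],"spin":42.5},
  {"xyz":[0,0,0],"spin":51},
  {"xyz":[0,0,0],"spin":59.5},
  {"xyz":[0,0,0],"spin":68},
  {"xyz":[0,0,0],"spin":76.5},
  {"xyz":[0,0,0],"spin":85},
], gripper=50)

```text
time_s: 11.2
tcp_pos: [0.4746, -0.2281, 0.0256]
orientation: [-180.0, -0.0, 99.3]
force: [-0.8, -0.1, 0.4]
width: 0.0498
grasp_force: 0.0
```

jog_arm([
  {"xyz":[0,0,0],"spin":5},
  {"xyz":[0,0,0],"spin":5},
  {"xyz":[0,0,0],"spin":5},
  {"xyz":[0,0,0],"spin":5},
  {"xyz":[0,0,0],"spin":5},
  {"xyz":[0,0,0],"spin":5},
  {"xyz":[0,0,0],"spin":5},
], gripper=0, grip_force=12)

```text
time_s: 11.9
tcp_pos: [0.4746, -0.2282, 0.0257]
orientation: [-180.0, -0.0, 103.9]
force: [0.4, -0.3, 0.6]
width: 0.0283
grasp_force: 12.0
```

jog_arm([
  {"xyz":[0,0,20],"spin":0},
  {"xyz":[0,0,60],"spin":0},
  {"xyz":[3,15,100],"spin":0},
  {"xyz":[9,55,115],"spin":0},
  {"xyz":[17,100,115],"spin":0},
  {"xyz":[25,145,115],"spin":0},
  {"xyz":[33,190,115],"spin":0},
  {"xyz":[41,235,115],"spin":0},
  {"xyz":[46,264,115],"spin":0},
  {"xyz":[48.3,276.3,110],"spin":0},
  {"xyz":[48.3,276.3,90],"spin":0},
  {"xyz":[48.3,276.3,65],"spin":0},
])

```text
time_s: 13.1
tcp_pos: [0.5239, 0.0479, 0.0907]
orientation: [179.9, 0.1, 104.0]
force: [-0.0, -0.1, -1.0]
width: 0.0278
grasp_force: 12.0
```

jog_arm([
  {"xyz":[0,0,-10],"spin":0},
  {"xyz":[0,0,-10],"spin":0},
  {"xyz":[0,0,-10],"spin":0},
])

```text
time_s: 13.4
tcp_pos: [0.5234, 0.0475, 0.081]
orientation: [180.0, 0.0, 103.9]
force: [0.2, 0.2, -0.0]
width: 0.0278
grasp_force: 12.0
```

Run:
```python
from fit import *
S=[robot.snapshot(n) for n in("side","top")]
a=S[0]["color"][140:260,240:400]; b=S[1]["color"][130:250,220:380]
cv2.imwrite("pics/c2.png",cv2.resize(np.hstack([a,b]),None,fx=2.5,fy=2.5,interpolation=2))
print(robot.get_state()["tcp_pos"])
```

```text
[0.52393727 0.04764913 0.08171837]
```

View pics/c2.png

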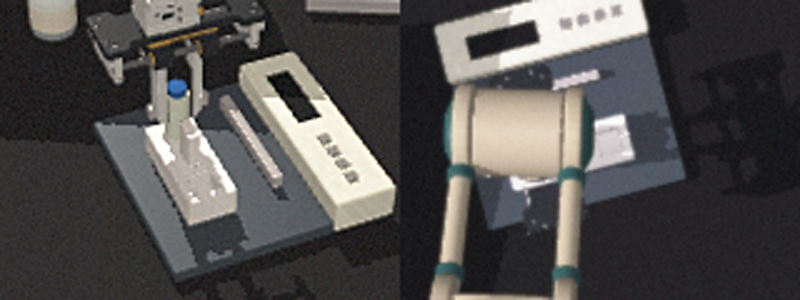

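The vial hangs upright over the round pocket (crop (178,120)), in line with the block. Insert slowly.

jog_arm([
  {"xyz":[-0.5,0.4,-3],"spin":0},
  {"xyz":[-0.5,0.4,-6],"spin":0},
  {"xyz":[-0.5,0.4,-8],"spin":0},
  {"xyz":[-0.5,0.4,-10],"spin":0},
  {"xyz":[-0.5,0.4,-10],"spin":0},
])

```text
time_s: 14.0
tcp_pos: [0.5222, 0.0486, 0.0704]
orientation: [-180.0, -0.0, 103.9]
force: [0.6, 0.0, -0.7]
width: 0.0277
grasp_force: 12.0
```

jog_arm([
  {"xyz":[0,0,-4],"spin":0},
  {"xyz":[0,0,-8],"spin":0},
  {"xyz":[0,0,-11],"spin":0},
  {"xyz":[0,0,-13],"spin":0},
  {"xyz":[0,0,-14.5],"spin":0},
  {"xyz":[0,0,-15],"spin":0},
  {"xyz":[0,0,-15],"spin":0},
])

```text
time_s: 14.7
tcp_pos: [0.5226, 0.0485, 0.0558]
orientation: [180.0, 0.0, 103.9]
force: [-0.2, 0.4, -0.8]
width: 0.0274
grasp_force: 12.0
```

jog_arm([
  {"xyz":[0,0,0],"spin":0},
  {"xyz":[0,0,0],"spin":0},
  {"xyz":[0,0,0],"spin":0},
  {"xyz":[0,0,20],"spin":0},
  {"xyz":[0,0,50],"spin":0},
  {"xyz":[2,-10,68],"spin":-5},
  {"xyz":[10,-50,70],"spin":-13},
  {"xyz":[19,-95,70],"spin":-21},
  {"xyz":[28,-140,70],"spin":-29},
  {"xyz":[37,-185,70],"spin":-37},
  {"xyz":[46,-230,70],"spin":-45},
  {"xyz":[54,-270,70],"spin":-53},
], gripper=50)

```text
time_s: 15.9
tcp_pos: [0.5767, -0.2238, 0.1257]
orientation: [180.0, -0.0, 50.5]
force: [0.0, 0.5, 0.9]
width: 0.05
grasp_force: 0.0
```

jog_arm([
  {"xyz":[8,-40,0],"spin":-8},
  {"xyz":[15,-67,0],"spin":-16},
  {"xyz":[15,-67,0],"spin":-24},
  {"xyz":[15,-67,0],"spin":-32},
  {"xyz":[15,-67,0],"spin":-40},
  {"xyz":[15,-67,0],"spin":-48},
  {"xyz":[15,-67,0],"spin":-56},
  {"xyz":[15,-67,0],"spin":-64},
  {"xyz":[15,-67,-15],"spin":-68.6},
], gripper=80)

```text
time_s: 16.8
tcp_pos: [0.5929, -0.2894, 0.1126]
orientation: [179.9, -0.3, -17.9]
force: [0.1, 0.8, 0.1]
width: 0.0795
grasp_force: 0.0
```

Run:
```python
from fit import *
S=[robot.snapshot(n) for n in("side","top")]
a=S[0]["color"][140:300,250:410]; b=S[1]["color"][100:260,270:430]
cv2.imwrite("pics/c3.png",cv2.resize(np.hstack([a,b]),None,fx=2.5,fy=2.5,interpolation=2))
print(robot.get_state()["tcp_pos"])
for s in S:
    m=mask(s,"square_vial",proj(s,[.592,-.289,.03])[0])
    if m is not None:
        x,e=fit("square_vial",[(s,m)],(.592,-.289,0),np.radians([-18,5,25,45])); print(x[:2]*1000,np.degrees(x[2]),e,m.sum())
```

```text
[ 0.5902547  -0.28774483  0.1089349 ]
[ 588.00229586 -289.02348825] 75.24350510429437 88.14117647058823 194.0
```

View pics/c3.png

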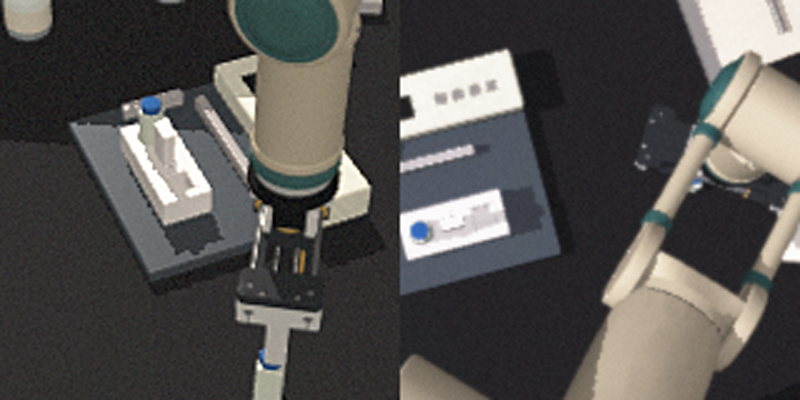

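The round vial stands in its pocket (cap at crop (150,105)), and the square vial is below the gripper (crop (268,370)). Descend and squeeze both ways.

jog_arm([
  {"xyz":[0,0,-30],"spin":0},
  {"xyz":[0,0,-60],"spin":0},
  {"xyz":[0,0,-80],"spin":0},
  {"xyz":[0,0,-85],"spin":0},
  {"xyz":[0,0,-85],"spin":0},
])

```text
time_s: 17.5
tcp_pos: [0.5915, -0.2885, 0.0256]
orientation: [-180.0, 0.0, -17.6]
force: [-0.1, -0.3, 0.5]
width: 0.08
grasp_force: 0.0
```

jog_arm([
  {"xyz":[0,0,0],"spin":0},
  {"xyz":[0,0,0],"spin":0},
  {"xyz":[0,0,0],"spin":0},
  {"xyz":[0,0,0],"spin":0},
  {"xyz":[0,0,0],"spin":0},
  {"xyz":[0,0,0],"spin":0},
  {"xyz":[0,0,0],"spin":0},
  {"xyz":[0,0,0],"spin":0},
  {"xyz":[0,0,0],"spin":0},
], gripper=0, grip_force=8)

```text
time_s: 18.4
tcp_pos: [0.5915, -0.2886, 0.0257]
orientation: [180.0, -0.0, -17.7]
force: [0.2, 0.3, 0.5]
width: 0.0256
grasp_force: 7.8
```

jog_arm([
  {"xyz":[0,0,0],"spin":0},
  {"xyz":[0,0,0],"spin":0},
  {"xyz":[0,0,0],"spin":0},
  {"xyz":[0,0,0],"spin":8.5},
  {"xyz":[0,0,0],"spin":17},
  {"xyz":[0,0,0],"spin":25.5},
  {"xyz":[0,0,0],"spin":34},
  {"xyz":[0,0,0],"spin":42.5},
  {"xyz":[0,0,0],"spin":51},
  {"xyz":[0,0,0],"spin":59.5},
  {"xyz":[0,0,0],"spin":68},
  {"xyz":[0,0,0],"spin":76.5},
], gripper=52)

```text
time_s: 19.6
tcp_pos: [0.5915, -0.2884, 0.0257]
orientation: [-180.0, -0.0, 59.2]
force: [0.6, 0.5, 0.3]
width: 0.0521
grasp_force: 0.0
```

jog_arm([
  {"xyz":[0,0,0],"spin":8},
  {"xyz":[0,0,0],"spin":13.5},
  {"xyz":[0,0,0],"spin":13.5},
])

```text
time_s: 19.9
tcp_pos: [0.5914, -0.2884, 0.0257]
orientation: [180.0, -0.0, 72.3]
force: [0.2, -0.5, -0.1]
width: 0.0519
grasp_force: 0.0
```

jog_arm([
  {"xyz":[0,0,0],"spin":0},
  {"xyz":[0,0,0],"spin":0},
  {"xyz":[0,0,0],"spin":0},
  {"xyz":[0,0,0],"spin":0},
  {"xyz":[0,0,0],"spin":0},
  {"xyz":[0,0,0],"spin":0},
  {"xyz":[0,0,0],"spin":0},
], gripper=0, grip_force=12)

```text
time_s: 20.6
tcp_pos: [0.5914, -0.2885, 0.0257]
orientation: [-180.0, 0.0, 72.3]
force: [-0.9, 0.1, -0.1]
width: 0.0251
grasp_force: 12.0
```

jog_arm([
  {"xyz":[0,0,20],"spin":0},
  {"xyz":[0,0,60],"spin":0},
  {"xyz":[-3,15,95],"spin":4},
  {"xyz":[-10,55,105],"spin":10},
  {"xyz":[-19,100,105],"spin":17},
  {"xyz":[-28,145,105],"spin":24},
  {"xyz":[-36,190,105],"spin":31.6},
  {"xyz":[-43,228,105],"spin":31.6},
  {"xyz":[-48,252,105],"spin":31.6},
  {"xyz":[-49.3,259,95],"spin":31.6},
  {"xyz":[-49.3,259,75],"spin":31.6},
  {"xyz":[-49.3,259,60],"spin":31.6},
])

```text
time_s: 21.8
tcp_pos: [0.5422, -0.0299, 0.0845]
orientation: [-180.0, 0.0, 103.9]
force: [-0.9, 0.0, -0.4]
width: 0.025
grasp_force: 12.0
```

jog_arm([
  {"xyz":[0,0,-5],"spin":0},
  {"xyz":[0,0,-5],"spin":0},
  {"xyz":[0,0,-5],"spin":0},
  {"xyz":[0,0,-5],"spin":0},
])

```text
time_s: 22.2
tcp_pos: [0.543, -0.03, 0.0814]
orientation: [179.9, 0.0, 103.9]
force: [0.1, -0.5, 0.4]
width: 0.0247
grasp_force: 12.0
```

Run:
```python
from fit import *
s=robot.get_state(); print(s["tcp_pos"],s["orientation"],s["force"])
S=robot.snapshot("side")
cv2.imwrite("pics/c4.png",cv2.resize(S["color"][140:260,240:400],None,fx=4,fy=4,interpolation=2))
```

```text
[ 0.54297114 -0.02999684  0.08135365] [1.79915562e+02 4.28642034e-02 1.03891137e+02] [ 0.11450334 -0.48609899  0.36383739]
```

View pics/c4.png

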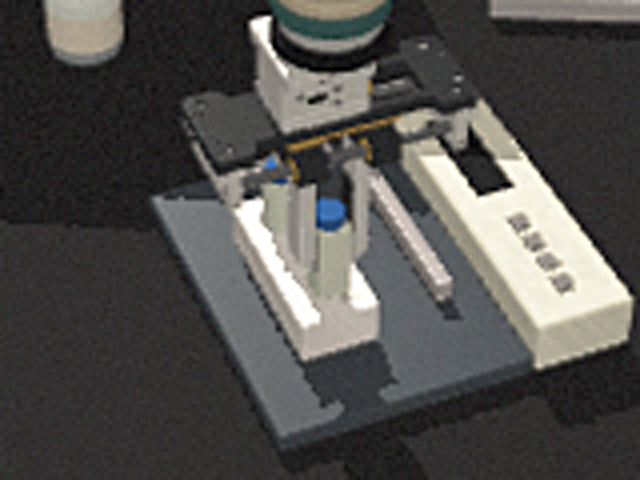

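The square vial hangs aligned over its pocket (vial foot at crop (328,295)), the round vial seated behind. Insert slowly.

jog_arm([
  {"xyz":[-0.3,0.2,-3],"spin":0},
  {"xyz":[-0.3,0.2,-6],"spin":0},
  {"xyz":[-0.3,0.2,-8],"spin":0},
  {"xyz":[-0.3,0.2,-10],"spin":0},
  {"xyz":[-0.3,0.2,-10],"spin":0},
])

```text
time_s: 22.75
tcp_pos: [0.5416, -0.0292, 0.0703]
orientation: [-180.0, -0.0, 103.9]
force: [0.1, 0.2, -0.7]
width: 0.0248
grasp_force: 12.0
```

jog_arm([
  {"xyz":[0,0,-4],"spin":0},
  {"xyz":[0,0,-8],"spin":0},
  {"xyz":[0,0,-11],"spin":0},
  {"xyz":[0,0,-13],"spin":0},
  {"xyz":[0,0,-14.5],"spin":0},
  {"xyz":[0,0,-15],"spin":0},
  {"xyz":[0,0,-15],"spin":0},
])

```text
time_s: 23.45
tcp_pos: [0.5419, -0.0293, 0.0558]
orientation: [180.0, 0.0, 103.9]
force: [0.0, 0.2, 0.0]
width: 0.025
grasp_force: 12.0
```

jog_arm([
  {"xyz":[0,0,0],"spin":0},
  {"xyz":[0,0,0],"spin":0},
  {"xyz":[0,0,0],"spin":0},
  {"xyz":[0,0,20],"spin":0},
  {"xyz":[0,0,50],"spin":0},
  {"xyz":[-2,8,58],"spin":0},
  {"xyz":[-7,28,58],"spin":0},
  {"xyz":[-9.4,38.6,58],"spin":0},
  {"xyz":[-9.4,38.6,50],"spin":0},
  {"xyz":[-9.4,38.6,25],"spin":0},
  {"xyz":[-9.4,38.6,6],"spin":0},
  {"xyz":[-9.4,38.6,4],"spin":0},
], gripper=48)

```text
time_s: 24.65
tcp_pos: [0.5299, 0.0093, 0.0565]
orientation: [-179.6, -0.1, 103.9]
force: [0.5, -0.0, -0.1]
width: 0.048
grasp_force: 0.0
```

jog_arm([
  {"xyz":[0,0,0],"spin":0},
  {"xyz":[0,0,0],"spin":0},
  {"xyz":[0,0,0],"spin":0},
  {"xyz":[0,0,0],"spin":0},
  {"xyz":[0,0,0],"spin":0},
  {"xyz":[0,0,0],"spin":0},
  {"xyz":[0,0,0],"spin":0},
  {"xyz":[0,0,0],"spin":0},
], gripper=0, grip_force=45)

```text
time_s: 25.45
tcp_pos: [0.5325, 0.0091, 0.0603]
orientation: [180.0, 0.0, 103.9]
force: [-1.9, -0.6, 5.2]
width: 0.0136
grasp_force: 45.0
```

Run:
```python
from fit import *
s=robot.get_state(); print(s["tcp_pos"],s["orientation"],s["force"],s["width"],s["time_s"])
S=[robot.snapshot(n) for n in("side","top")]
a=S[0]["color"][140:260,240:400]; b=S[1]["color"][130:250,220:380]
cv2.imwrite("pics/c5.png",cv2.resize(np.hstack([a,b]),None,fx=2.5,fy=2.5,interpolation=2))
# stop bar edges via marks
for l in("corner","stop_long","stop_short"):
    for im in S:
        for m in robot.mark_of(im,l)[:1]: print(l,m["confidence"],onz(im,m["position"],.016)[:2])
```

```text
[0.53246392 0.00910022 0.06025712] [1.79985689e+02 2.82761132e-02 1.03926136e+02] [-1.94893615 -0.64176115  5.24365246] 0.013622892933426107 25.45
corner 0.65 [0.56995069 0.14437515]
corner 0.64 [0.5827743  0.13324079]
stop_long 0.66 [0.60053078 0.05842782]
stop_short 0.38 [0.54016164 0.1290066 ]
stop_short 0.61 [0.5504373  0.13374458]
```

View pics/c5.png

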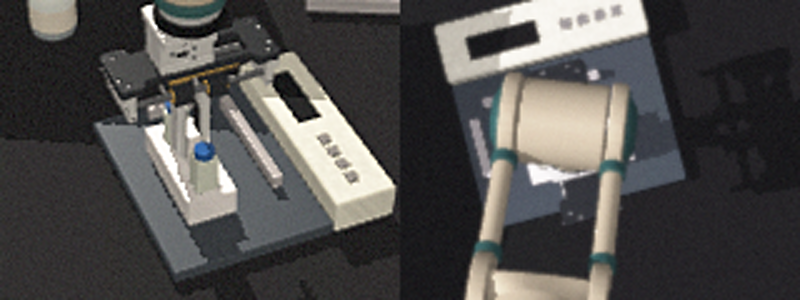

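jog_arm([
  {"xyz":[0,0,0.4],"spin":0},
  {"xyz":[2,3,0.4],"spin":0},
  {"xyz":[6,8,0.4],"spin":0},
  {"xyz":[10,14,0.4],"spin":0},
  {"xyz":[14,20,0.4],"spin":0},
  {"xyz":[18,26,0.4],"spin":0},
  {"xyz":[22,32,0.4],"spin":0},
  {"xyz":[26,37,0.4],"spin":0},
  {"xyz":[30,42,0.4],"spin":0},
  {"xyz":[32,46,0.4],"spin":0},
  {"xyz":[33.4,47.6,0.4],"spin":0},
  {"xyz":[33.4,47.6,0.4],"spin":0},
])

```text
time_s: 27.05
tcp_pos: [0.5648, 0.055, 0.0604]
orientation: [-179.8, 0.2, 104.0]
force: [-3.5, -7.4, 6.6]
width: 0.0139
grasp_force: 45.0
```

jog_arm([
  {"xyz":[1.5,0.4,0],"spin":0},
  {"xyz":[2.9,0.7,0],"spin":0},
  {"xyz":[3.9,1,0],"spin":0},
  {"xyz":[4.8,1.2,0],"spin":0},
  {"xyz":[5.8,1.5,0],"spin":0},
  {"xyz":[5.8,1.5,0],"spin":0},
])

```text
time_s: 27.65
tcp_pos: [0.5665, 0.0559, 0.0606]
orientation: [-179.4, 0.1, 104.0]
force: [-10.7, -8.1, 14.0]
width: 0.0138
grasp_force: 45.0
```

jog_arm([
  {"xyz":[0,0,0.8],"spin":0},
  {"xyz":[0,0,0.8],"spin":0},
  {"xyz":[0,0,0.8],"spin":0},
])

```text
time_s: 27.95
tcp_pos: [0.5691, 0.0578, 0.0605]
orientation: [-179.7, 0.0, 103.9]
force: [-5.8, -2.8, 4.7]
width: 0.0138
grasp_force: 45.0
```

Run:
```python
from fit import *
S=robot.snapshot("side")
cv2.imwrite("pics/c6.png",cv2.resize(S["color"][130:250,240:400],None,fx=4,fy=4,interpolation=2))
s=robot.get_state()
for k in("tcp_pos","orientation","force","torque"): print(k,np.round(s[k],4))
```

```text
tcp_pos [0.5691 0.0578 0.0605]
orientation [-1.796877e+02  4.800000e-03  1.039445e+02]
force [-4.715  -3.4405  5.1788]
torque [-0.7041  1.0098 -0.0241]
```

View pics/c6.png

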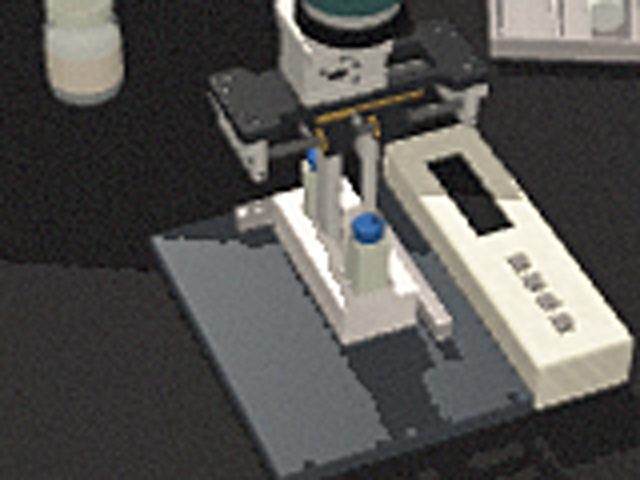

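The block with both vials stands near both stops (bar ends visible at crop (250,215) and (435,325)). Keep pushing toward the long stop in small steps.

jog_arm([
  {"xyz":[1,0.2,0.2],"spin":0},
  {"xyz":[1.9,0.5,0.3],"spin":0},
  {"xyz":[2.9,0.7,0.4],"spin":0},
  {"xyz":[3.9,1,0.4],"spin":0},
  {"xyz":[3.9,1,0.4],"spin":0},
  {"xyz":[3.9,1,0.4],"spin":0},
])

```text
time_s: 28.6
tcp_pos: [0.5724, 0.0591, 0.0605]
orientation: [-179.6, -0.0, 103.9]
force: [-6.0, -1.9, 3.9]
width: 0.0137
grasp_force: 45.0
```

jog_arm([
  {"xyz":[1,0.2,0],"spin":0},
  {"xyz":[1.9,0.5,0],"spin":0},
  {"xyz":[2.9,0.7,0],"spin":0},
  {"xyz":[3.9,1,0],"spin":0},
  {"xyz":[3.9,1,0],"spin":0},
  {"xyz":[3.9,1,0],"spin":0},
])

```text
time_s: 29.2
tcp_pos: [0.5746, 0.0598, 0.0606]
orientation: [-179.4, -0.0, 104.0]
force: [-9.0, -2.6, 7.2]
width: 0.0137
grasp_force: 45.0
```

jog_arm([
  {"xyz":[-0.4,1.5,0],"spin":0},
  {"xyz":[-0.8,3,0],"spin":0},
  {"xyz":[-1.2,4.7,0],"spin":0},
  {"xyz":[-1.5,6,0],"spin":0},
  {"xyz":[-1.8,7,0],"spin":0},
  {"xyz":[-1.8,7,0],"spin":0},
  {"xyz":[-1.8,7,0],"spin":0},
])

```text
time_s: 29.9
tcp_pos: [0.5744, 0.0609, 0.0611]
orientation: [-179.4, 0.6, 104.1]
force: [-7.5, -17.2, 8.0]
width: 0.0136
grasp_force: 45.0
```

jog_arm([
  {"xyz":[-1.5,-0.4,0.4],"spin":0},
  {"xyz":[-3,-0.7,0.8],"spin":0},
  {"xyz":[-3.5,0.8,0.8],"spin":0},
  {"xyz":[-3.8,2,0.8],"spin":0},
  {"xyz":[-3.8,2,0.8],"spin":0},
])

```text
time_s: 30.4
tcp_pos: [0.5727, 0.0672, 0.0608]
orientation: [-179.8, 0.2, 104.0]
force: [-2.1, -7.6, -5.6]
width: 0.0139
grasp_force: 45.0
```

jog_arm([
  {"xyz":[-0.3,1,-0.4],"spin":0},
  {"xyz":[-0.5,2,-0.4],"spin":0},
  {"xyz":[-0.7,3,-0.4],"spin":0},
  {"xyz":[-0.7,3,-0.4],"spin":0},
  {"xyz":[-0.7,3,-0.4],"spin":0},
])

```text
time_s: 30.9
tcp_pos: [0.5727, 0.0674, 0.0611]
orientation: [-179.8, 0.5, 104.1]
force: [-3.1, -14.8, -1.6]
width: 0.014
grasp_force: 45.0
```

jog_arm([
  {"xyz":[0,0,0],"spin":0},
  {"xyz":[0,0,0],"spin":0},
  {"xyz":[0,0,0],"spin":0},
  {"xyz":[0,0,0],"spin":0},
], gripper=36)

```text
time_s: 31.3
tcp_pos: [0.574, 0.0732, 0.062]
orientation: [179.9, -0.0, 103.9]
force: [-0.2, 1.6, 0.6]
width: 0.0359
grasp_force: 0.0
```

jog_arm([
  {"xyz":[-1.3,-5.8,-7],"spin":0},
  {"xyz":[-1.3,-5.8,-7],"spin":0},
  {"xyz":[-1.3,-5.8,-7],"spin":0},
])

```text
time_s: 31.6
tcp_pos: [0.5716, 0.0665, 0.0543]
orientation: [-180.0, -0.0, 103.9]
force: [-0.1, 0.7, -0.4]
width: 0.0362
grasp_force: 0.0
```

jog_arm([
  {"xyz":[0,0,0],"spin":0},
  {"xyz":[0,0,0],"spin":0},
  {"xyz":[0,0,0],"spin":0},
  {"xyz":[0,0,0],"spin":0},
  {"xyz":[0,0,0],"spin":0},
  {"xyz":[0,0,0],"spin":0},
], gripper=0)

```text
time_s: 32.2
tcp_pos: [0.5724, 0.0667, 0.0548]
orientation: [179.9, 0.0, 103.9]
force: [1.7, 0.2, -0.8]
width: 0.0141
grasp_force: 45.0
```

jog_arm([
  {"xyz":[1,0.2,0.1],"spin":0},
  {"xyz":[1.9,0.5,0.1],"spin":0},
  {"xyz":[2.9,0.7,0.1],"spin":0},
  {"xyz":[2.9,0.7,0.1],"spin":0},
  {"xyz":[2.9,0.7,0.1],"spin":0},
])

```text
time_s: 32.7
tcp_pos: [0.5726, 0.0668, 0.0549]
orientation: [-179.8, 0.0, 103.9]
force: [-4.7, -2.7, 5.3]
width: 0.0136
grasp_force: 45.0
```

jog_arm([
  {"xyz":[1,0.2,0.4],"spin":0},
  {"xyz":[1.9,0.5,0.6],"spin":0},
  {"xyz":[2.9,0.7,0.8],"spin":0},
  {"xyz":[2.9,0.7,0.8],"spin":0},
  {"xyz":[2.9,0.7,0.8],"spin":0},
])

```text
time_s: 33.2
tcp_pos: [0.5728, 0.0668, 0.055]
orientation: [-179.4, -0.0, 104.0]
force: [-8.2, -3.2, 6.2]
width: 0.0138
grasp_force: 45.0
```

jog_arm([
  {"xyz":[0,0,0.5],"spin":0},
  {"xyz":[0,0,1],"spin":0},
  {"xyz":[0,0,1],"spin":0},
])

```text
time_s: 33.5
tcp_pos: [0.5728, 0.0668, 0.0551]
orientation: [-179.4, -0.0, 104.0]
force: [-6.8, -3.6, 0.4]
width: 0.0136
grasp_force: 45.0
```

jog_arm([
  {"xyz":[0,0,-0.8],"spin":0},
  {"xyz":[0,0,-1.6],"spin":0},
  {"xyz":[0,0,-2.4],"spin":0},
  {"xyz":[0,0,-2.4],"spin":0},
  {"xyz":[0,0,-2.4],"spin":0},
])

```text
time_s: 34.0
tcp_pos: [0.5728, 0.0668, 0.055]
orientation: [-179.5, 0.0, 104.0]
force: [-9.6, -3.2, 13.3]
width: 0.0135
grasp_force: 45.0
```

jog_arm([
  {"xyz":[0,0,-1],"spin":0},
  {"xyz":[0,0,-2],"spin":0},
  {"xyz":[0,0,-2],"spin":0},
  {"xyz":[0,0,-2],"spin":0},
])

```text
time_s: 34.4
tcp_pos: [0.5728, 0.0668, 0.0549]
orientation: [-179.5, 0.0, 104.0]
force: [-14.0, -4.0, 24.4]
width: 0.0139
grasp_force: 45.0
```

Run:
```python
from fit import *
s=robot.get_state()
for k in("tcp_pos","orientation","force","torque","q","tau"): print(k,np.round(s[k],4))
```

```text
tcp_pos [0.5728 0.0668 0.0549]
orientation [-1.795076e+02  2.140000e-02  1.039775e+02]
force [-14.0299  -4.0102  24.4087]
torque [-0.6267  2.4085  0.0342]
q [ -0.1667  23.1441  98.1865  -0.1644  59.1418 -14.0592]
tau [  1.3152 -30.4849 -20.2147   1.2832  -5.0006   0.0383]
```

jog_arm([
  {"xyz":[0,0,1.5],"spin":0},
  {"xyz":[0,0,3.4],"spin":0},
  {"xyz":[-0.3,1.2,3.4],"spin":0},
  {"xyz":[-0.6,2.4,3.4],"spin":0},
  {"xyz":[-0.9,3.6,3.4],"spin":0},
  {"xyz":[-1.2,4.9,3.4],"spin":0},
  {"xyz":[-1.2,4.9,3.4],"spin":0},
  {"xyz":[-1.2,4.9,3.4],"spin":0},
], grip_force=20)

```text
time_s: 35.2
tcp_pos: [0.5727, 0.0672, 0.0554]
orientation: [-179.4, 0.4, 104.1]
force: [-6.1, -14.0, 6.3]
width: 0.0142
grasp_force: 20.0
```

jog_arm([
  {"xyz":[-1,-0.5,-0.7],"spin":0},
  {"xyz":[-1.9,-1,-1.4],"spin":0},
  {"xyz":[-1.9,-1,-2.2],"spin":0},
  {"xyz":[-1.9,-1,-2.2],"spin":0},
  {"xyz":[-1.9,-1,-2.2],"spin":0},
])

```text
time_s: 35.7
tcp_pos: [0.5726, 0.0671, 0.0548]
orientation: [-179.7, 0.4, 104.1]
force: [-6.7, -13.2, 12.9]
width: 0.0141
grasp_force: 20.0
```

Run:
```python
from fit import *
S=[robot.snapshot(n) for n in("side","top")]
a=S[0]["color"][130:250,240:400]; b=S[1]["color"][130:250,220:380]
cv2.imwrite("pics/c7.png",cv2.resize(np.hstack([a,b]),None,fx=2.5,fy=2.5,interpolation=2))
s=robot.get_state()
for k in("tcp_pos","orientation","force","torque"): print(k,np.round(s[k],4))
```

```text
tcp_pos [0.5726 0.067  0.0548]
orientation [-179.6854    0.4191  104.0554]
force [ -6.2679 -12.7496  12.6282]
torque [-2.0678  1.1975  0.0058]
```

View pics/c7.png

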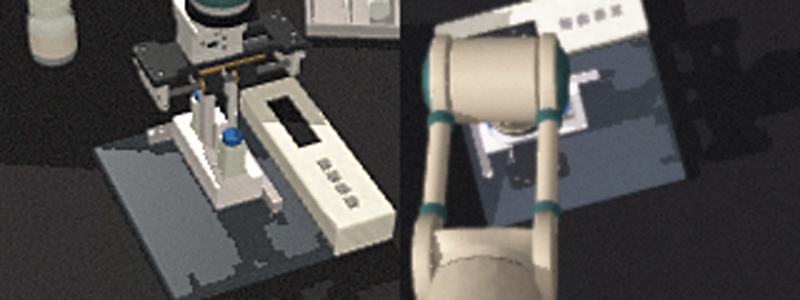

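jog_arm([
  {"xyz":[0,0,1],"spin":0},
  {"xyz":[0,0,2],"spin":0},
  {"xyz":[0,0,2],"spin":0.5},
  {"xyz":[0,0,2],"spin":0.5},
])

```text
time_s: 36.2
tcp_pos: [0.5726, 0.0672, 0.055]
orientation: [-179.6, 0.4, 104.5]
force: [-3.7, -11.2, 2.0]
width: 0.0137
grasp_force: 20.0
```

```bash
cat > st.py <<'E'
from h import *
s=robot.get_state()
for k in("tcp_pos","orientation","force","torque"): print(k,np.round(s[k],4))
E
python3 st.py
```

```text
tcp_pos [0.5726 0.0672 0.055 ]
orientation [-179.648     0.389   104.5142]
force [ -3.6523 -11.1809   2.0232]
torque [-2.2175  0.5727 -0.1957]
```

jog_arm([
  {"xyz":[0,0,0],"spin":-0.5},
  {"xyz":[0,0,0],"spin":-1},
  {"xyz":[0,0,0],"spin":-1},
])

```text
time_s: 36.5
tcp_pos: [0.5726, 0.0672, 0.055]
orientation: [-179.7, 0.4, 103.6]
force: [-3.9, -11.4, 1.5]
width: 0.0137
grasp_force: 20.0
```

```bash
python3 st.py
```

```text
tcp_pos [0.5726 0.0672 0.055 ]
orientation [-179.6502    0.4133  103.6059]
force [ -3.9037 -11.3901   1.4838]
torque [-2.1242  0.5816  0.3231]
```

jog_arm([
  {"xyz":[0,0,0],"spin":0.5},
  {"xyz":[1,0.2,0],"spin":0.5},
  {"xyz":[2,0.5,0],"spin":0.5},
  {"xyz":[2,0.5,-0.7],"spin":0.5},
  {"xyz":[2,0.5,-1.4],"spin":0.5},
  {"xyz":[2,0.5,-1.4],"spin":0.5},
  {"xyz":[2,0.5,-1.4],"spin":0.5},
  {"xyz":[2,0.5,-1.4],"spin":0.5},
])

```text
time_s: 37.3
tcp_pos: [0.5727, 0.0672, 0.055]
orientation: [-179.5, 0.4, 104.1]
force: [-8.9, -13.3, 12.7]
width: 0.0139
grasp_force: 20.0
```

```bash
python3 st.py
```

```text
tcp_pos [0.5727 0.0672 0.055 ]
orientation [-179.4622    0.4115  104.073 ]
force [ -8.8756 -13.3391  12.6814]
torque [-2.3269  1.5466 -0.0283]
```

jog_arm([
  {"xyz":[-1,-0.2,0],"spin":0},
  {"xyz":[-1,-0.2,-0.5],"spin":0},
  {"xyz":[-1,-0.2,-0.5],"spin":0},
  {"xyz":[-1,-0.2,-0.5],"spin":0},
])

```text
time_s: 37.7
tcp_pos: [0.5726, 0.0671, 0.0549]
orientation: [-179.6, 0.4, 104.1]
force: [-8.5, -12.7, 13.3]
width: 0.014
grasp_force: 20.0
```

```bash
python3 st.py; python3 -c "
from rig import robot
print(robot.job_done())"
```

```text
tcp_pos [0.5726 0.0671 0.0549]
orientation [-179.5773    0.4187  104.0627]
force [ -8.526  -12.6519  13.2956]
torque [-2.1931  1.4713 -0.0399]
the job is handed in; nothing more can be done
None
```

I handed the job in at 37.7 s: both vials stand in their pockets and the block is held in the corner, pushed with about 10 N toward each stop (part of it taken up by stage friction); the tool was tilted about 0.4° under load, so I couldn't confirm the block is perfectly flat and flush.

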